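# Load a test plate into a spring-clip marking stage

### The arm

A 7-joint arm with a two-finger parallel gripper is mounted at the origin on the work surface. World frame = base frame: x ahead of the robot, y to its left, z up, the work surface at z = 0. Lengths are in mm, angles in rad, forces in N, time in s.
With the tool pointing down it reaches from about 425 to 1025 mm from the base axis. Payload 9.4 kg.
Tool frame: the origin (TCP) lies midway between the tips of the shut fingers; the grasp point (between the pads) lies 19 mm behind it; x points along the fingers, z is the direction in which the jaws open and shut, and the axes are right-handed (so a half turn about x gives the same grasp; the last joint's range is limited). The gripper opens to 85 mm and grips with 20 to 120 N. Pads are 22 mm wide; open, the fingers measure 114 mm over their backs; the gripper's body (76 mm by 85 mm) begins 54 mm behind the grasp point. The pads swing forward as they close: fully open they stand 13 mm farther back than shut.
Start: joints at [1.273, 0.599, -0.003, 1.599, 0.002, 0.943, -0.08], TCP at [158.773, -707.4, 231.275] pointing down, gripper open.
Joint ranges: [-2.57, 2.57], [-0.35, 1.97], [-1.29, 1.29], [0.11, 2.56], [-1.05, 4.19], [0.11, 1.86], [-2.63, 2.63]. Speed limits (rad/s): [2.22, 2.22, 3.01, 3.01, 3.14, 3.14, 3.14].

### API

Orientations are given as a unit quaternion [w, x, y, z].
In Python, from bench import telemetry, grab_frame, order gives the robot as it stands. The module is installed in compiled form; this text tells all that it offers.
- The arm moves only by the tool servo_tool, never from a script. Its arguments are lists of equal length, an entry for each row: "grip": the gripper command: -1 is shut, 1 is fully open, values between are in proportion; "translation": the shift along the tool's x, y, z in mm, a list of three; "rotation": the turn, a rotation vector about the tool's x, y, z in rad, a list of three. A call has exactly 8 rows; each row shifts and turns the commanded pose from where the row before left it, along the tool's axes as they then stand; what a row does not reach is not made up. A row lasts 1/8 s, in which the tool goes at most 62.5 mm and 10.7 degrees, less where a joint would pass 70% of its speed; a pose out of reach is approached as far as the arm can. A call is refused whole if a number of a shift passes 62.5 or a number of a turn 0.188, either way. A call with a gripper value outside its range is refused whole. The fingers move at their own pace and stop on an object; the grip force is fixed at half the most. Time passes only in rows, so rows that do not move let the fingers close, or fill a call up. It gives the time, the measured TCP pose, the force and the opening at its end, in the units of the state.
- telemetry.state(): the state, without advancing time (a new reading comes with each control period).
- grab_frame(name): name is "side" or "top"; returns a dict with "image" (384x512x3 uint8, red, green, blue), "fovy" (degrees; the focal length in pixels is half the picture's height over the tangent of half this angle, whatever the lens; pixels are square), "cx", "cy" (the principal point, pixels), "view" (4x4, takes a point from world to camera coordinates). Camera axes: x right, y down, z forward; pixel columns grow to the right and rows downward; lengths in mm; the calibration is good to about 2 mm. A picture is of the moment at which its call begins. There is no depth.
- order.hand_in(): hands the job in, once; it reports no verdict.
The state is a dict: "clock": time; "joints": joint angles; "joint_vel": joint speeds; "joint_torque": joint torques, N m; "position": TCP position; "orientation": TCP orientation; "contact_force": force on the tool from outside, world axes, zero at the start; "torque": the same for the moment, N m; "grip_width": finger opening in mm.
Only numpy, scipy, OpenCV 4.12 (cv2) and the standard library are available. Lean on these libraries where they do the work, as an engineer would, in place of code of your own. Each camera call takes 0.05 s, during which the arm holds its last target. There are 200 camera calls.

### The job

Load the aluminium test plate into the clamping stage: draw the sprung curved arm back by its upright post until it stays open by itself, then slide the plate flat along the deck until its long side is flush against the fixed edge and its end touches the end stop. Then swing the arm back past its dead point and let it spring onto the plate's free long side, with the plate still fully home. Keep the plate down on the deck and leave the jar and the hand tools where they are.

Things in the scene. Friction and masses are not known exactly. Their poses are not given: they have to be found in the camera images.
- stage: Fixed clamping stage, grey with a bare steel deck 30 mm above the table; deck x -145..145, y -207..127 mm in its frame, origin on the table. A dark fixed edge, 20 mm high, runs along x (x -100..85); its working face looks to -y at y = 100 mm. A dark end stop, 20 mm high, at the edge's +x end has its face, looking to -x, at x = 70 mm (y 60..100). Yaw varies.
- plate_home (a point): Point fixed to the stage, axes parallel to the stage's: the centre of the plate (half-way up) when fully home against fixed edge and end stop; stage frame (10, 70, 37) mm.
- pivot (a point): Fixed to the stage, on the curved arm's vertical hinge axis at deck height; stage frame (105, 20, 30) mm. Hub above it: 34 mm diameter, 28 mm high. The post is 80 mm from this axis, in direction 2.69 rad + joint clip (from the stage's +x towards its +y).
- post (a point): Upright round steel post, 16 mm diameter, at the tip of the curved arm; stands 2 to 68 mm above the deck, this point is on its axis 45 mm above the deck. The arm is a curved 12 mm bar, 4 to 16 mm above the deck, bowed away from the fixed edge; the post is free above 16 mm. The post's side presses on the plate.
- clip (a joint): Arm angle (rad), counter-clockwise from above. 0: sprung shut, in the plate's place (start). 2.15: fully open at its limit, clear of the plate's path. Over-centre spring: below 1.05 it pulls shut, beyond 1.05 it pulls open and stays open; about 8 N at the post at either end, falling to nothing at 1.05. On a plate that is home it rests at about 0.30.
- plate_center (a point): Aluminium test plate, loose, flat on the deck, 120 (x) x 60 (y) x 14 (z) mm, 0.2 to 0.4 kg, takes 1 to 5 N to slide, a grey field on top. Point at its centre, half-way up (7 mm above the deck). Starts on the -y part of the deck, 170 to 200 mm from home and up to 0.3 rad askew, outside the sweep of the arm. Either end may meet the end stop.
- jar: Bystander: closed clear jar, 48 mm diameter, 55 mm high, stands on the deck at the +x, -y corner; origin at the centre of its underside.
- screwdriver: Bystander: screwdriver lying on the table right (-y) of the stage.
- wrench: Bystander: wrench lying on the table left (+y) of the stage.
Mind the look-alikes: they are no part of the job. Of the things shaped like the part that bears plate_center, the aluminium one is meant.

How it is judged:
By the outcome, as a careful person would: the job done as asked, in the order asked, and still so for the second after the job is handed in, with the robot touching nothing.
It also fails if it takes over 72 s, if anything falls off the work surface, if the arm or the gripper's body presses on something with over 40 N, if the wrist force passes 120 N, or if a joint passes its speed limit or range.

## Working session

There is one attempt and no reset: what is moved stays moved. The work goes in short steps, Python scripts to look and compute and a tool call to move; the robot and the scene stay as the last step left them, time stands still between calls to the robot, and variables do not carry over. Pictures are saved under pics/ and viewed, about 8 in all and at most 12, crops included, and the job is handed in when it is done.

Besides the shell and the picture viewer there is one more tool, called after ">>>" by a JSON object that holds its "method" and its "body", one argument or row to a line. servo_tool: Moves the arm, as the interface text tells. Its arguments: {"type":"object","properties":{"grip":{"type":"array"},"translation":{"type":"array"},"rotation":{"type":"array"}},"required":["grip","translation","rotation"]}

```bash
mkdir -p pics; python3 - <<'E'
from bench import telemetry, grab_frame
import cv2,pickle
print(telemetry.state())
for n in("side","top"):
    f=grab_frame(n); pickle.dump(f,open(f"pics/{n}0.pkl","wb"))
    print(n,f["fovy"],f["cx"],f["cy"],f["view"].round(4).tolist() if hasattr(f["view"],'round') else f["view"])
    cv2.imwrite(f"pics/{n}0.png",cv2.resize(f["image"][:,:,::-1],(800,600),interpolation=cv2.INTER_CUBIC))
E
```

```text
{'clock': 0.0, 'joints': array([ 1.27330711,  0.60015262, -0.0025507 ,  1.60010123,  0.00181764,
        0.94287729, -0.0797723 ]), 'joint_vel': array([ 8.87031819e-04, -1.31220822e-05, -1.83511024e-04, -2.58048360e-04,
       -4.93937473e-04, -2.30079609e-03,  1.08941859e-03]), 'joint_torque': array([ 9.93772164e-05, -7.76469111e+01,  1.56454235e+00, -2.58018529e+01,
        1.22119483e-02,  8.95645644e-03,  1.71786417e-05]), 'position': array([ 158.66189078, -706.96549287,  230.4072086 ]), 'orientation': array([ 0.5516087 ,  0.44213872,  0.55251957, -0.44154652]), 'contact_force': array([-0.78503818, -0.73227707, -0.17604128]), 'torque': array([ 0.03389011,  0.01390242, -0.01744752]), 'grip_width': 85.4498989793408}
side 49.60789780995184 257.1626596652557 191.5282603249141 [[-0.7127, -0.7014, 0.0017, 386.2888], [-0.5327, 0.5397, -0.6519, 335.7302], [0.4563, -0.4655, -0.7583, 1178.7946], [0.0, 0.0, 0.0, 1.0]]
top 49.97241308045472 259.2535954269527 190.61661253348126 [[0.0198, -0.9998, 0.0016, -35.2225], [-0.9954, -0.0199, -0.0936, 533.4525], [0.0936, 0.0002, -0.9956, 1317.3156], [0.0, 0.0, 0.0, 1.0]]
```

View pics/top0.png

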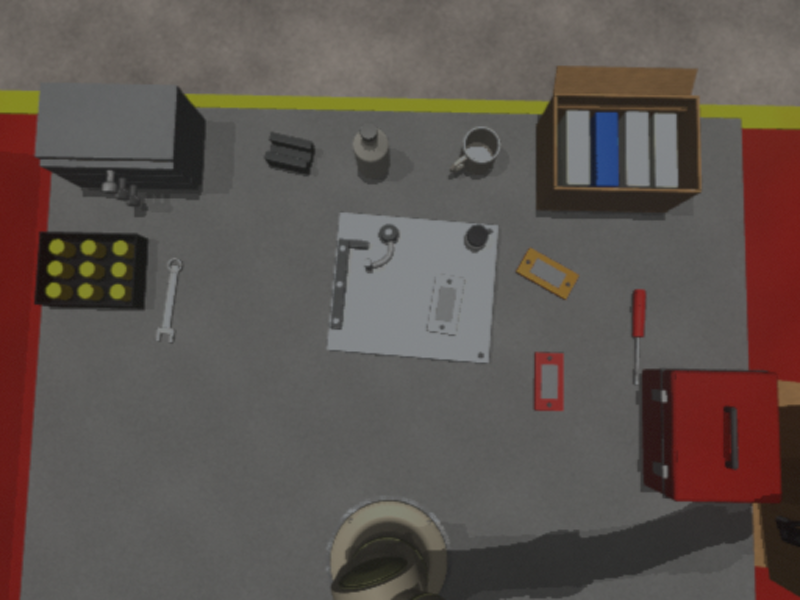

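View pics/side0.png

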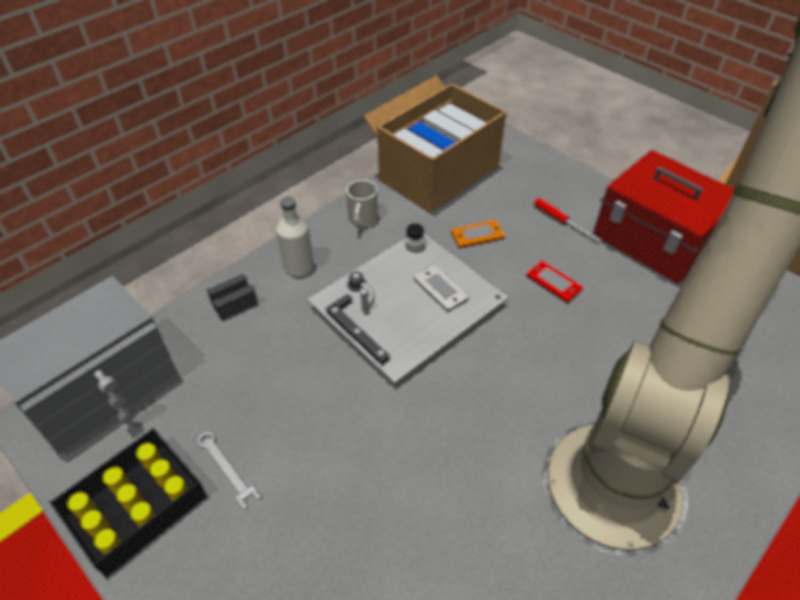

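```bash
cat > h.py <<'E'
import numpy as np, cv2, pickle
from scipy.optimize import least_squares
def cam(f):
    H=f["image"].shape[0]; F=H/2/np.tan(np.radians(f["fovy"])/2)
    return F,f["cx"],f["cy"],np.array(f["view"])
def proj(f,P):
    F,cx,cy,V=cam(f); P=np.atleast_2d(P); c=P@V[:3,:3].T+V[:3,3]
    return np.c_[cx+F*c[:,0]/c[:,2],cy+F*c[:,1]/c[:,2]]
def back(f,uv,z):
    F,cx,cy,V=cam(f); uv=np.atleast_2d(uv)
    d=np.c_[(uv[:,0]-cx)/F,(uv[:,1]-cy)/F,np.ones(len(uv))]@V[:3,:3]
    o=-V[:3,:3].T@V[:3,3]; return o+d*((z-o[2])/d[:,2])[:,None]
def s2w(T,p):
    x,y,t=T; c,s=np.cos(t),np.sin(t); p=np.atleast_2d(p)
    return np.c_[x+c*p[:,0]-s*p[:,1],y+s*p[:,0]+c*p[:,1],p[:,2]]
def w2s(T,p):
    x,y,t=T; c,s=np.cos(t),np.sin(t); p=np.atleast_2d(p)-[x,y,0]
    return np.c_[c*p[:,0]+s*p[:,1],-s*p[:,0]+c*p[:,1],p[:,2]]
E
python3 - <<'E'
from h import *
t=pickle.load(open("pics/top0.pkl","rb")); s=pickle.load(open("pics/side0.pkl","rb"))
k=1.5625
tc=(np.array([[340,213],[498,224],[489,362],[328,350]])+.5)/k-.5
sc=(np.array([[308,300],[428,226],[507,297],[396,384]])+.5)/k-.5
D=np.array([[145,127,30],[145,-207,30],[-145,-207,30],[-145,127,30.]])
for fr in([(t,tc)],[(s,sc)],[(t,tc),(s,sc)]):
    r=least_squares(lambda T:np.concatenate([(proj(f,s2w(T,D))-c).ravel() for f,c in fr]),[600,0,0])
    print(r.x,abs(r.fun).max())
pc=(np.array([[437,275],[465,277],[455,335],[427,332]])+.5)/k-.5
print(w2s(r.x,back(t,pc,44)))
cv2.imwrite("pics/t1.png",cv2.resize(t["image"][130:238,205:325,::-1],None,fx=5.5,fy=5.5,interpolation=cv2.INTER_CUBIC))
E
```

```text
[ 5.60315064e+02 -1.63924064e+00 -5.45157657e-02] 0.421328361602491
[ 5.60488274e+02 -1.38904836e+00 -8.13014014e-02] 3.417566291666162
[ 5.60481514e+02 -1.55327629e+00 -6.57879219e-02] 4.3974174939939985
[[  26.67531149  -85.79778414   44.        ]
 [  27.48022075 -143.67179141   44.        ]
 [ -93.41996124 -132.47580841   44.        ]
 [ -92.20737464  -74.92037802   44.        ]]
```

View pics/t1.png

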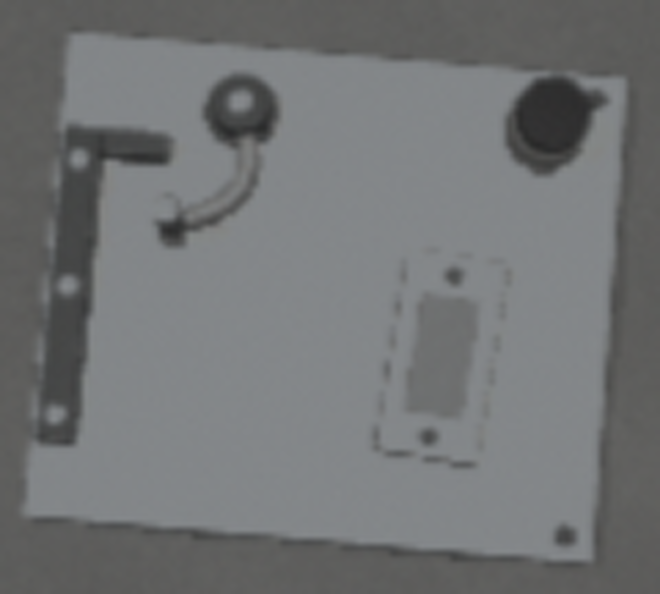

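```bash
python3 - <<'E'
from h import *
from scipy.spatial.transform import Rotation as R
t=pickle.load(open("pics/top0.pkl","rb")); s=pickle.load(open("pics/side0.pkl","rb"))
c=lambda a:(np.array(a)+.5)/5.5-.5+[205,130]
D=np.array([[145,127,30],[145,-207,30],[-145,-207,30],[-145,127,30.]])
tc=c([[68,33],[627,77],[593,562],[25,515]])
r=least_squares(lambda T:(proj(t,s2w(T,D))-tc).ravel(),[600,0,0]);T=r.x
print(T,abs(r.fun).max())
print("side deck proj800",(proj(s,s2w(T,D))+.5)*1.5625-.5)
P=w2s(T,back(t,c([[406,252],[511,262],[478,466],[376,451]]),44));print(P,P.mean(0))
h=w2s(T,back(t,c([[455,275],[429,436]]),44));d=h[0]-h[1];print(h.mean(0),np.arctan2(d[1],d[0]))
print("post top px",w2s(T,back(t,c([[170,208]]),98)),"hub",w2s(T,back(t,c([[241,98]]),58)),"edge",w2s(T,back(t,c([[66,127],[102,140],[76,442]]),50)))
print(s2w(T,[[33,55,0],[10,70,0],[105,20,0]]))
for f in (t,s):
  im=f["image"][:,:,::-1].copy()
np.save("T.npy",T)
q=[0.5516087,0.44213872,0.55251957,-0.44154652]
print(R.from_quat(q[1:]+q[:1]).as_matrix().round(3))
g=cv2.cvtColor(s["image"],cv2.COLOR_RGB2BGR)
for p in s2w(T,np.r_[D,[[33,55,98],[105,20,58],[70,100,50],[70,60,50],[-100,100,50],[85,100,50]]]):
  u=proj(s,p)[0]; cv2.circle(g,tuple(int(round(x*16)) for x in u),16,(0,255,0),-1,shift=4)
cv2.imwrite("pics/s1.png",cv2.resize(g[135:255,190:335],None,fx=5,fy=5,interpolation=cv2.INTER_NEAREST))
E
```

```text
[ 5.60910706e+02 -5.19942612e-01 -6.07809197e-02] 0.30046111157852806
side deck proj800 [[309.0829545  299.33085682]
 [420.19627633 229.552734  ]
 [509.85505353 296.88260637]
 [396.79568218 381.90629455]]
[[  26.92702398  -83.38119162   44.        ]
 [  26.00354148 -145.15174572   44.        ]
 [ -94.63674723 -134.61571539   44.        ]
 [ -90.72556809  -74.87650389   44.        ]] [ -33.10793746 -109.50628916   44.        ]
[ -31.91967607 -108.97196556   44.        ] -0.08467620882214269
post top px [[33.81531797 53.00081396 98.        ]] hub [[107.57937041  20.01810264  58.        ]] edge [[ 83.68532576 121.18199041  50.        ]
 [ 77.70184346  99.46231625  50.        ]
 [-99.79379115  98.76593014  50.        ]]
[[597.19066113  52.37395927   0.        ]
 [575.14428528  68.74336096   0.        ]
 [666.93168396  13.06505779   0.        ]]
[[-0.     0.976  0.219]
 [ 0.001  0.219 -0.976]
 [-1.    -0.    -0.002]]
```

View pics/s1.png

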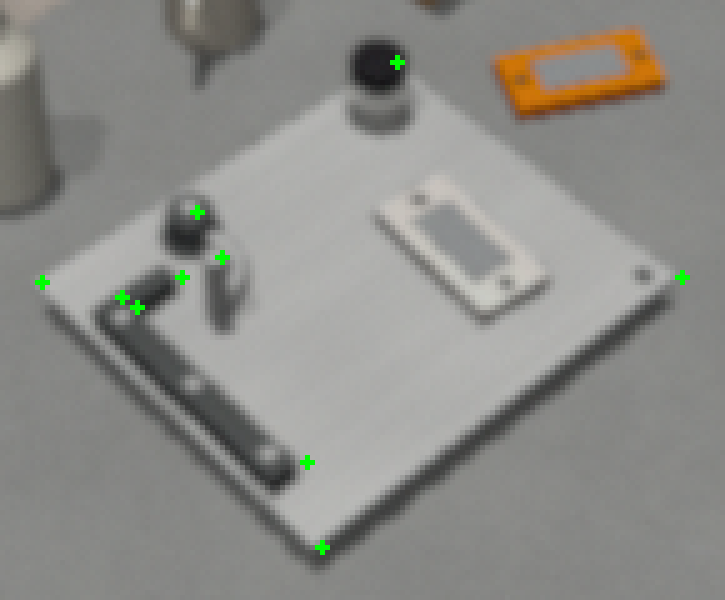

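```bash
cat >> h.py <<'E'
from bench import telemetry
PIV=np.array([105,20.])
def post(a,r=80): return PIV+r*np.array([np.cos(2.69+a),np.sin(2.69+a)])
def pose():
    s=telemetry.state(); from scipy.spatial.transform import Rotation as R
    q=s["orientation"]; M=R.from_quat([*q[1:],q[0]]).as_matrix()
    return s,s["position"],np.arctan2(M[1,2],M[0,2])
def plan(wps,start=None):
    """wps: (stage x, stage y, z, psi in stage frame, rows); prints tool-axis rows"""
    T=np.load("T.npy"); s,p,psi=pose(); p=np.array(p); 
    if start is not None: p=s2w(T,[start[:3]])[0]; psi=start[3]+T[2]
    tr,ro=[],[]
    for x,y,z,a,n in wps:
        g=s2w(T,[[x,y,z]])[0]; ga=a+T[2]; 
        for k in range(n,0,-1):
            d=(g-p)/k; da=(ga-psi)/k; c,sn=np.cos(psi),np.sin(psi)
            v=np.round([-d[2],-sn*d[0]+c*d[1],c*d[0]+sn*d[1]],1); w=round(-da,3)
            p=p+[-sn*v[1]+c*v[2],c*v[1]+sn*v[2],-v[0]]; psi-=w
            tr.append(v.tolist()); ro.append([float(w),0,0])
    for i in range(0,len(tr),8): print(str(tr[i:i+8]).replace(" ",""),str(ro[i:i+8]).replace(" ",""))
def show():
    T=np.load("T.npy"); s,p,psi=pose()
    print("t",s["clock"],"stage",w2s(T,[p])[0].round(1),"psi",round(psi-T[2],3),"F",np.round(s["contact_force"],1),"w",round(s["grip_width"],1),"q",np.round(s["joints"],2))
E
python3 - <<'E'
from h import *
show()
T=np.load("T.npy"); s,p,psi=pose(); a=w2s(T,[p])[0]
plan([(a[0],a[1],320,psi-T[2],2),(33,55,300,-1.54,17),(33,55,125,-1.54,5)])
E
```

```text
t 0.1 stage [-358.6 -729.6  230.5] psi -1.289 F [ 0.7 -0.6 -0.7] w 85.5 q [ 1.27  0.6  -0.    1.6   0.    0.94 -0.08]
[[-44.7,0.0,-0.0],[-44.8,0.0,-0.0],[1.2,35.0,-37.9],[1.2,34.4,-38.5],[1.2,33.8,-39.0],[1.2,33.2,-39.5],[1.2,32.6,-40.0],[1.2,32.0,-40.4]] [[-0.0,0,0],[-0.0,0,0],[0.015,0,0],[0.015,0,0],[0.015,0,0],[0.015,0,0],[0.015,0,0],[0.015,0,0]]
[[1.2,31.4,-40.9],[1.2,30.8,-41.4],[1.2,30.2,-41.8],[1.2,29.5,-42.3],[1.1,28.9,-42.7],[1.2,28.3,-43.1],[1.1,27.7,-43.5],[1.2,27.0,-43.9]] [[0.015,0,0],[0.015,0,0],[0.015,0,0],[0.014,0,0],[0.015,0,0],[0.014,0,0],[0.015,0,0],[0.014,0,0]]
[[1.1,26.4,-44.3],[1.2,25.8,-44.7],[1.1,25.1,-45.1],[35.0,-0.0,-0.0],[35.0,-0.0,-0.0],[35.0,-0.0,-0.0],[35.0,-0.0,-0.0],[35.0,-0.0,-0.0]] [[0.015,0,0],[0.014,0,0],[0.015,0,0],[-0.0,0,0],[-0.0,0,0],[-0.0,0,0],[-0.0,0,0],[-0.0,0,0]]
```

>>> {"method": "servo_tool", "body": {
  "grip": [0.1, 0.1, 0.1, 0.1, 0.1, 0.1, 0.1, 0.1],
  "translation": [
    [-44.7, 0, 0],
    [-44.8, 0, 0],
    [1.2, 35, -37.9],
    [1.2, 34.4, -38.5],
    [1.2, 33.8, -39],
    [1.2, 33.2, -39.5],
    [1.2, 32.6, -40],
    [1.2, 32, -40.4]
  ],
  "rotation": [
    [0, 0, 0],
    [0, 0, 0],
    [0.015, 0, 0],
    [0.015, 0, 0],
    [0.015, 0, 0],
    [0.015, 0, 0],
    [0.015, 0, 0],
    [0.015, 0, 0]
  ]
}}

```text
clock: 1.1
position: [314.1, -437.7, 313.4]
orientation: [0.531, 0.466, 0.532, -0.466]
contact_force: [0.3, -0.1, 0.8]
grip_width: 46.3
```

>>> {"method": "servo_tool", "body": {
  "grip": [0.1, 0.1, 0.1, 0.1, 0.1, 0.1, 0.1, 0.1],
  "translation": [
    [1.2, 31.4, -40.9],
    [1.2, 30.8, -41.4],
    [1.2, 30.2, -41.8],
    [1.2, 29.5, -42.3],
    [1.1, 28.9, -42.7],
    [1.2, 28.3, -43.1],
    [1.1, 27.7, -43.5],
    [1.2, 27, -43.9]
  ],
  "rotation": [
    [0.015, 0, 0],
    [0.015, 0, 0],
    [0.015, 0, 0],
    [0.014, 0, 0],
    [0.015, 0, 0],
    [0.014, 0, 0],
    [0.015, 0, 0],
    [0.014, 0, 0]
  ]
}}

```text
clock: 2.1
position: [520.4, -80.6, 304.0]
orientation: [0.503, 0.497, 0.503, -0.497]
contact_force: [0.1, -0.4, 0.5]
grip_width: 47.1
```

>>> {"method": "servo_tool", "body": {
  "grip": [0.1, 0.1, 0.1, 0.1, 0.1, 0.1, 0.1, 0.1],
  "translation": [
    [1.1, 26.4, -44.3],
    [1.2, 25.8, -44.7],
    [1.1, 25.1, -45.1],
    [35, 0, 0],
    [35, 0, 0],
    [35, 0, 0],
    [35, 0, 0],
    [35, 0, 0]
  ],
  "rotation": [
    [0.015, 0, 0],
    [0.014, 0, 0],
    [0.015, 0, 0],
    [0, 0, 0],
    [0, 0, 0],
    [0, 0, 0],
    [0, 0, 0],
    [0, 0, 0]
  ]
}}

```text
clock: 3.1
position: [597.2, 51.9, 124.4]
orientation: [-0.492, -0.507, -0.492, 0.508]
contact_force: [-0.2, -0.1, 0.6]
grip_width: 47.4
```

```bash
python3 - <<'E'
from h import *
from bench import grab_frame
show()
f=grab_frame("side"); cv2.imwrite("pics/s2.png",cv2.resize(f["image"][100:260,170:350,::-1],None,fx=3.7,fy=3.7,interpolation=cv2.INTER_CUBIC))
show()
E
```

```text
t 3.1 stage [ 33.   54.5 124.4] psi -1.54 F [-0.2 -0.1  0.6] w 47.4 q [-0.06  0.59 -0.18  1.98  0.18  0.59 -1.96]
t 3.15 stage [ 30.8  54.1 120.3] psi -1.54 F [-1.3  0.2 -3.6] w 46.7 q [-0.06  0.6  -0.18  1.98  0.18  0.59 -1.96]
```

View pics/s2.png

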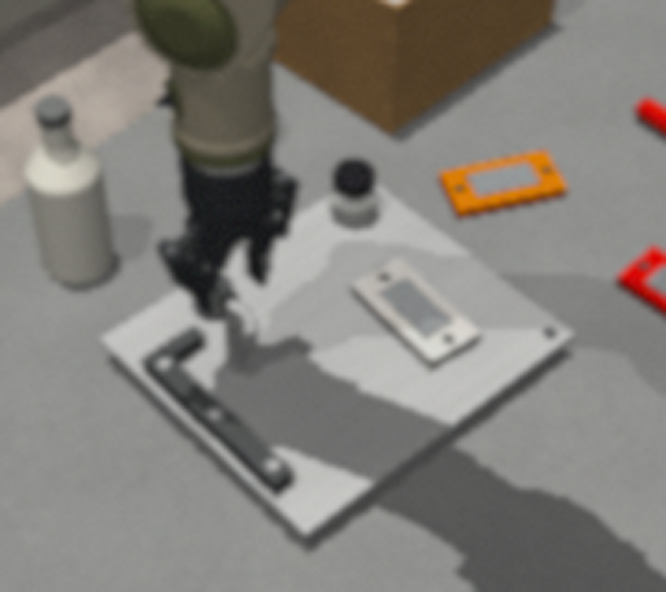

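```bash
python3 - <<'E'
from h import *
show()
w=[(33,55,95,-1.54,1),(33,55,62,-1.54,1)]
for i in range(1,17):
    a=2.1*i/16; psi=max(-1.54,-2.02+a); L=15*np.clip(i/2,0,1)*np.clip((2.1-a)/.7,0,1)
    x,y=post(a)+L*np.array([np.cos(psi),np.sin(psi)]); w.append((x,y,62,psi,1))
w+= [w[-1]]*6
plan(w,start=(33,54.9,125,-1.54))
E
```

```text
t 3.15 stage [ 30.8  54.1 120.3] psi -1.54 F [-1.3  0.2 -3.6] w 46.7 q [-0.06  0.6  -0.18  1.98  0.18  0.59 -1.96]
[[30.0,0.0,-0.1],[33.0,0.0,0.0],[-0.0,-4.2,17.2],[-0.0,-3.0,17.6],[-0.0,-1.6,10.3],[-0.0,0.4,10.5],[-0.0,2.7,10.3],[-0.0,2.6,10.4]] [[-0.0,0,0],[-0.0,0,0],[-0.0,0,0],[-0.0,0,0],[-0.0,0,0],[-0.045,0,0],[-0.131,0,0],[-0.132,0,0]]
[[-0.0,2.6,10.3],[-0.0,2.6,10.4],[-0.0,2.7,10.3],[-0.0,2.6,10.3],[-0.0,2.5,9.5],[-0.0,2.1,7.5],[-0.0,1.8,7.6],[-0.0,1.4,7.6]] [[-0.131,0,0],[-0.131,0,0],[-0.131,0,0],[-0.131,0,0],[-0.132,0,0],[-0.131,0,0],[-0.131,0,0],[-0.132,0,0]]
[[-0.0,1.0,7.7],[-0.0,0.7,7.6],[-0.0,-0.0,0.0],[-0.0,-0.0,0.0],[-0.0,-0.0,0.0],[-0.0,-0.0,0.0],[-0.0,-0.0,0.0],[-0.0,-0.0,0.0]] [[-0.131,0,0],[-0.131,0,0],[-0.0,0,0],[-0.0,0,0],[-0.0,0,0],[-0.0,0,0],[-0.0,0,0],[-0.0,0,0]]
```

>>> {"method": "servo_tool", "body": {
  "grip": [0.1, 0.1, 0.1, 0.1, 0.1, 0.1, 0.1, 0.1],
  "translation": [
    [30, 0, 0],
    [33, 0, 0],
    [0, -4.2, 17.2],
    [0, -3, 17.6],
    [0, -1.6, 10.3],
    [0, 0.4, 10.5],
    [0, 2.7, 10.3],
    [0, 2.6, 10.4]
  ],
  "rotation": [
    [0, 0, 0],
    [0, 0, 0],
    [0, 0, 0],
    [0, 0, 0],
    [0, 0, 0],
    [-0.045, 0, 0],
    [-0.131, 0, 0],
    [-0.132, 0, 0]
  ]
}}

```text
clock: 4.15
position: [592.9, -24.2, 64.1]
orientation: [0.565, 0.424, 0.566, -0.425]
contact_force: [-1.9, 3.3, -2.3]
grip_width: 47.4
```

```bash
python3 - <<'E'
from h import *
show(); print(post(.79))
E
```

```text
t 4.15 stage [ 33.3 -21.7  64.1] psi -1.227 F [-1.9  3.3 -2.3] w 47.4 q [ 0.11  0.68 -0.25  2.02  0.34  0.48 -1.68]
[29.53723208 -6.55881506]
```

>>> {"method": "servo_tool", "body": {
  "grip": [0.1, 0.1, 0.1, 0.1, 0.1, 0.1, 0.1, 0.1],
  "translation": [
    [0, 2.6, 10.3],
    [0, 2.6, 10.4],
    [0, 2.7, 10.3],
    [0, 2.6, 10.3],
    [0, 2.5, 9.5],
    [0, 2.1, 7.5],
    [0, 1.8, 7.6],
    [0, 1.4, 7.6]
  ],
  "rotation": [
    [-0.131, 0, 0],
    [-0.131, 0, 0],
    [-0.131, 0, 0],
    [-0.131, 0, 0],
    [-0.132, 0, 0],
    [-0.131, 0, 0],
    [-0.131, 0, 0],
    [-0.132, 0, 0]
  ]
}}

```text
clock: 5.15
position: [655.5, -72.8, 65.1]
orientation: [0.704, 0.084, 0.7, -0.088]
contact_force: [7.4, -9.8, -3.4]
grip_width: 47.0
```

>>> {"method": "servo_tool", "body": {
  "grip": [0.1, 0.1, 0.1, 0.1, 0.1, 0.1, 0.1, 0.1],
  "translation": [
    [0, 1, 7.7],
    [0, 0.7, 7.6],
    [0, 0, 0],
    [-30, 0, 0],
    [-40, 0, 0],
    [-40, 0, 0],
    [0, 0, 0],
    [0, 0, 0]
  ],
  "rotation": [
    [-0.131, 0, 0],
    [-0.131, 0, 0],
    [0, 0, 0],
    [0, 0, 0],
    [0, 0, 0],
    [0, 0, 0],
    [0, 0, 0],
    [0, 0, 0]
  ]
}}

```text
clock: 6.15
position: [667.7, -68.3, 173.0]
orientation: [0.707, -0.006, 0.707, 0.005]
contact_force: [0.2, 0.8, 0.2]
grip_width: 47.1
```

```bash
python3 - <<'E'
from h import *
show()
from bench import grab_frame
f=grab_frame("side"); cv2.imwrite("pics/s3.png",cv2.resize(f["image"][100:260,170:350,::-1],None,fx=3.7,fy=3.7,interpolation=cv2.INTER_CUBIC))
# over plate: jaw along plate's y; plate yaw -0.085 -> psi = -pi/2-0.085
plan([(-32.5,-109,150,-1.656,9),(-32.5,-109,90,-1.656,4),(-32.5,-109,29,-1.656,3)])
E
```

```text
t 6.15 stage [110.7 -61.2 173. ] psi 0.077 F [0.2 0.8 0.2] w 47.1 q [ 0.46  0.69 -0.72  1.75  0.57  0.92 -0.49]
[[2.5,-4.1,-16.3],[2.5,-7.1,-15.2],[2.5,-9.9,-13.5],[2.5,-12.3,-11.4],[2.5,-14.2,-8.8],[2.5,-15.7,-5.9],[2.4,-16.5,-2.8],[2.5,-16.7,0.4]] [[0.193,0,0],[0.193,0,0],[0.193,0,0],[0.192,0,0],[0.193,0,0],[0.192,0,0],[0.193,0,0],[0.192,0,0]]
[[2.4,-16.4,3.6],[15.0,-0.0,-0.0],[15.0,-0.0,-0.0],[15.0,-0.0,-0.0],[15.0,-0.0,-0.0],[20.3,-0.0,-0.0],[20.4,-0.0,-0.0],[20.3,-0.0,-0.0]] [[0.193,0,0],[-0.0,0,0],[-0.0,0,0],[-0.0,0,0],[-0.0,0,0],[-0.0,0,0],[-0.0,0,0],[-0.0,0,0]]
```

View pics/s3.png

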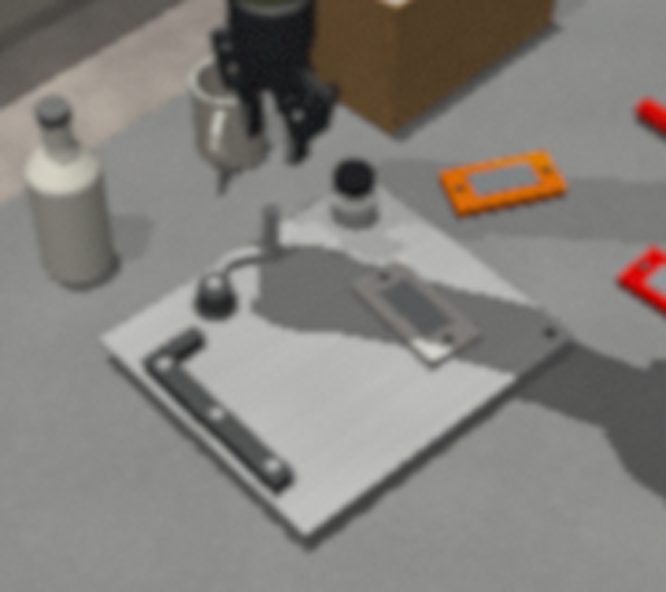

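```bash
python3 - <<'E'
from h import *
show()
plan([(-32.5,-109,125,-1.656,10),(-32.5,-109,75,-1.656,3),(-32.5,-109,60,-1.656,3)],start=(110.7,-61.0,172,.08))
E
```

```text
t 6.2 stage [110.5 -61.1 172.3] psi 0.078 F [ 0.4 -0.8  0.2] w 47.0 q [ 0.46  0.7  -0.72  1.75  0.57  0.92 -0.49]
[[4.7,-3.6,-14.7],[4.7,-6.1,-13.8],[4.7,-8.4,-12.5],[4.7,-10.5,-10.9],[4.7,-12.2,-8.9],[4.7,-13.5,-6.7],[4.7,-14.5,-4.2],[4.7,-15.0,-1.7]] [[0.174,0,0],[0.174,0,0],[0.174,0,0],[0.173,0,0],[0.174,0,0],[0.173,0,0],[0.174,0,0],[0.173,0,0]]
[[4.7,-15.1,0.9],[4.7,-14.7,3.6],[16.7,0.0,-0.0],[16.7,0.0,-0.0],[16.6,0.0,-0.0],[5.0,0.0,-0.0],[5.0,0.0,-0.0],[5.0,0.0,-0.0]] [[0.174,0,0],[0.173,0,0],[-0.0,0,0],[-0.0,0,0],[-0.0,0,0],[-0.0,0,0],[-0.0,0,0],[-0.0,0,0]]
```

>>> {"method": "servo_tool", "body": {
  "grip": [0.9, 0.9, 0.9, 0.9, 0.9, 0.9, 0.9, 0.9],
  "translation": [
    [4.7, -3.6, -14.7],
    [4.7, -6.1, -13.8],
    [4.7, -8.4, -12.5],
    [4.7, -10.5, -10.9],
    [4.7, -12.2, -8.9],
    [4.7, -13.5, -6.7],
    [4.7, -14.5, -4.2],
    [4.7, -15, -1.7]
  ],
  "rotation": [
    [0.174, 0, 0],
    [0.174, 0, 0],
    [0.174, 0, 0],
    [0.173, 0, 0],
    [0.174, 0, 0],
    [0.173, 0, 0],
    [0.174, 0, 0],
    [0.173, 0, 0]
  ]
}}

```text
clock: 7.2
position: [550.3, -99.0, 134.1]
orientation: [0.545, 0.449, 0.547, -0.45]
contact_force: [0.1, 0.6, -0.2]
grip_width: 81.2
```

>>> {"method": "servo_tool", "body": {
  "grip": [0.9, 0.9, 0.9, 0.9, 0.9, 0.9, 0.9, 0.9],
  "translation": [
    [4.7, -15.1, 0.9],
    [4.7, -14.7, 3.6],
    [16.7, 0, 0],
    [16.7, 0, 0],
    [16.6, 0, 0],
    [5, 0, 0],
    [5, 0, 0],
    [5, 0, 0]
  ],
  "rotation": [
    [0.174, 0, 0],
    [0.173, 0, 0],
    [0, 0, 0],
    [0, 0, 0],
    [0, 0, 0],
    [0, 0, 0],
    [0, 0, 0],
    [0, 0, 0]
  ]
}}

```text
clock: 8.2
position: [522.6, -106.7, 60.7]
orientation: [0.462, 0.535, 0.462, -0.535]
contact_force: [-0.0, -0.6, 0.6]
grip_width: 81.3
```

```bash
python3 - <<'E'
from h import *
from bench import grab_frame
show()
f=grab_frame("side"); cv2.imwrite("pics/s4.png",cv2.resize(f["image"][130:230,210:340,::-1],None,fx=5,fy=5,interpolation=cv2.INTER_CUBIC))
show()
E
```

```text
t 8.2 stage [ -31.8 -108.3   60.7] psi -1.656 F [-0.  -0.6  0.6] w 81.3 q [ 0.21  0.64 -0.17  2.16  0.29  0.36 -1.91]
t 8.25 stage [ -32.  -108.2   60.3] psi -1.656 F [-0.2  0.2 -0.9] w 81.3 q [ 0.21  0.64 -0.17  2.16  0.29  0.36 -1.91]
```

View pics/s4.png

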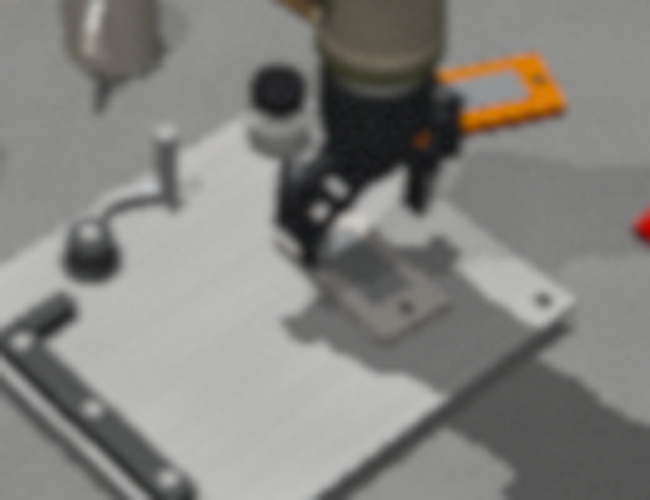

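>>> {"method": "servo_tool", "body": {
  "grip": [0.9, 0.9, 0.9, 0.9, 0.9, 0.9, 0.9, 0.9],
  "translation": [
    [8, 0, 0.5],
    [8, 0, 0.5],
    [6, 0, 0],
    [5, 0, 0],
    [3, 0, 0],
    [1, 0, 0],
    [0, 0, 0],
    [0, 0, 0]
  ],
  "rotation": [
    [0, 0, 0],
    [0, 0, 0],
    [0, 0, 0],
    [0, 0, 0],
    [0, 0, 0],
    [0, 0, 0],
    [0, 0, 0],
    [0, 0, 0]
  ]
}}

```text
clock: 9.25
position: [522.4, -107.6, 29.9]
orientation: [0.462, 0.535, 0.462, -0.535]
contact_force: [0.3, -0.2, -0.3]
grip_width: 80.9
```

```bash
python3 - <<'E'
from h import *
show()
E
```

```text
t 9.25 stage [ -31.9 -109.2   29.9] psi -1.656 F [ 0.3 -0.2 -0.3] w 80.9 q [ 0.19  0.69 -0.14  2.17  0.31  0.29 -1.93]
```

>>> {"method": "servo_tool", "body": {
  "grip": [0.1, 0.1, 0.1, 0.1, 0.1, 0.1, 0.1, 0.1],
  "translation": [
    [0, 0, 0],
    [0, 0, 0],
    [0, 0, 0],
    [0, 0, 0],
    [0, 0, 0],
    [0, 0, 0],
    [0, 0, 0],
    [0, 0, 0]
  ],
  "rotation": [
    [0, 0, 0],
    [0, 0, 0],
    [0, 0, 0],
    [0, 0, 0],
    [0, 0, 0],
    [0, 0, 0],
    [0, 0, 0],
    [0, 0, 0]
  ]
}}

```text
clock: 10.25
position: [522.5, -107.5, 30.4]
orientation: [0.462, 0.535, 0.462, -0.535]
contact_force: [-1.0, 0.7, 7.8]
grip_width: 58.6
```

```bash
python3 - <<'E'
from h import *
show()
plan([(-31.9,-60,29,-1.62,4),(-20,45,29,-1.571,12)],start=(-31.9,-109.2,29,-1.656))
E
```

```text
t 10.25 stage [ -31.8 -109.1   30.4] psi -1.656 F [-1.   0.7  7.8] w 58.6 q [ 0.19  0.69 -0.14  2.17  0.31  0.29 -1.93]
[[-0.0,-1.0,-12.3],[-0.0,-1.0,-12.2],[-0.0,-0.8,-12.3],[-0.0,-0.7,-12.3],[-0.0,0.6,-8.8],[-0.0,0.6,-8.8],[-0.0,0.6,-8.8],[-0.0,0.7,-8.8]] [[-0.009,0,0],[-0.009,0,0],[-0.009,0,0],[-0.009,0,0],[-0.004,0,0],[-0.004,0,0],[-0.004,0,0],[-0.004,0,0]]
[[-0.0,0.7,-8.8],[-0.0,0.7,-8.8],[-0.0,0.8,-8.7],[-0.0,0.8,-8.8],[-0.0,0.8,-8.7],[-0.0,0.9,-8.8],[-0.0,0.9,-8.7],[-0.0,0.9,-8.7]] [[-0.004,0,0],[-0.004,0,0],[-0.004,0,0],[-0.004,0,0],[-0.004,0,0],[-0.004,0,0],[-0.005,0,0],[-0.004,0,0]]
```

>>> {"method": "servo_tool", "body": {
  "grip": [0.1, 0.1, 0.1, 0.1, 0.1, 0.1, 0.1, 0.1],
  "translation": [
    [-0.8, -1, -12.3],
    [0, -1, -12.2],
    [0, -0.8, -12.3],
    [0, -0.7, -12.3],
    [0, 0.6, -8.8],
    [0, 0.6, -8.8],
    [0, 0.6, -8.8],
    [0, 0.7, -8.8]
  ],
  "rotation": [
    [-0.009, 0, 0],
    [-0.009, 0, 0],
    [-0.009, 0, 0],
    [-0.009, 0, 0],
    [-0.004, 0, 0],
    [-0.004, 0, 0],
    [-0.004, 0, 0],
    [-0.004, 0, 0]
  ]
}}

```text
clock: 11.25
position: [531.6, -23.3, 30.5]
orientation: [-0.476, -0.523, -0.476, 0.523]
contact_force: [-0.4, 0.1, -3.0]
grip_width: 57.8
```

>>> {"method": "servo_tool", "body": {
  "grip": [0.1, 0.1, 0.1, 0.1, 0.1, 0.1, 0.1, 0.1],
  "translation": [
    [0, 0.7, -8.8],
    [0, 0.7, -8.8],
    [0, 0.8, -8.7],
    [0, 0.8, -8.8],
    [0, 0.8, -8.7],
    [0, 0.9, -8.8],
    [0, 0.9, -8.7],
    [0, 0.9, -8.7]
  ],
  "rotation": [
    [-0.004, 0, 0],
    [-0.004, 0, 0],
    [-0.004, 0, 0],
    [-0.004, 0, 0],
    [-0.004, 0, 0],
    [-0.004, 0, 0],
    [-0.005, 0, 0],
    [-0.004, 0, 0]
  ]
}}

```text
clock: 12.25
position: [543.7, 46.1, 30.6]
orientation: [-0.485, -0.515, -0.485, 0.515]
contact_force: [0.8, -0.8, -2.8]
grip_width: 58.1
```

```bash
python3 - <<'E'
from h import *
from bench import grab_frame
show()
f=grab_frame("top"); pickle.dump(f,open("pics/top5.pkl","wb")); cv2.imwrite("pics/t5.png",cv2.resize(f["image"][120:240,195:335,::-1],None,fx=5.5,fy=5,interpolation=cv2.INTER_CUBIC))
show()
E
```

```text
t 12.25 stage [-20.   45.5  30.6] psi -1.571 F [ 0.8 -0.8 -2.8] w 58.1 q [-0.1   0.7  -0.12  2.15  0.26  0.31 -2.08]
t 12.3 stage [-19.7  47.1  30.6] psi -1.569 F [-0.1  1.4 -1.8] w 57.9 q [-0.11  0.7  -0.12  2.15  0.26  0.31 -2.08]
```

View pics/t5.png

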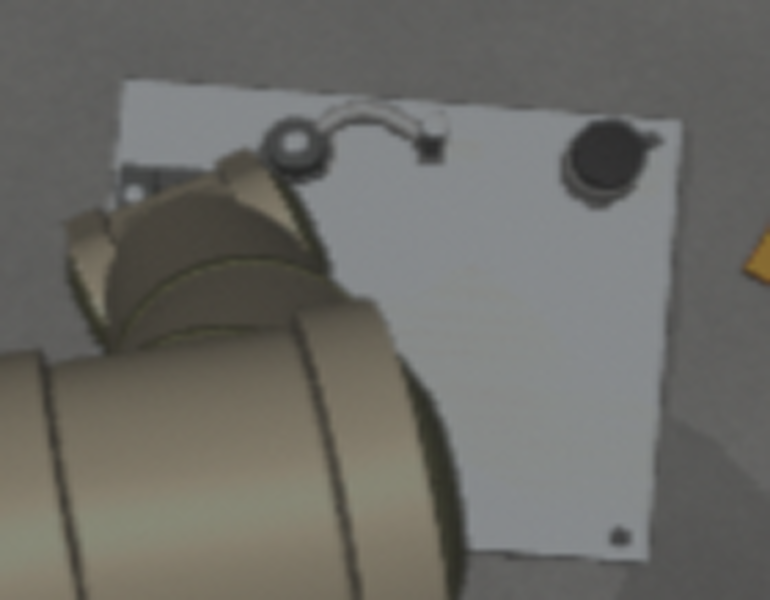

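>>> {"method": "servo_tool", "body": {
  "grip": [0.1, 0.1, 0.1, 0.1, 0.1, 0.1, 0.1, 0.1],
  "translation": [
    [0.8, 0, 0.5],
    [0, 4, 0],
    [0, 4, 0],
    [0, 4, 0],
    [0, 4, 0],
    [0, 4, 0],
    [0, 3, 0],
    [0, 2, 0]
  ],
  "rotation": [
    [0, 0, 0],
    [0, 0, 0],
    [0, 0, 0],
    [0, 0, 0],
    [0, 0, 0],
    [0, 0, 0],
    [0, 0, 0],
    [0, 0, 0]
  ]
}}

```text
clock: 13.3
position: [565.9, 43.0, 30.3]
orientation: [-0.484, -0.514, -0.485, 0.516]
contact_force: [-9.4, 1.3, 15.1]
grip_width: 58.5
```

```bash
python3 - <<'E'
from h import *
show()
E
```

```text
t 13.3 stage [ 2.4 43.7 30.3] psi -1.571 F [-9.4  1.3 15.1] w 58.5 q [-0.08  0.71 -0.14  2.09  0.26  0.36 -2.06]
```

>>> {"method": "servo_tool", "body": {
  "grip": [0.1, 0.1, 0.1, 0.1, 0.1, 0.1, 0.1, 0.1],
  "translation": [
    [-0.5, 0, 0],
    [0, 1, 0],
    [0, 1, 0],
    [0, 1, 0],
    [0, 1, 0],
    [0, 1, 0],
    [0, 0, 0],
    [0, 0, 0]
  ],
  "rotation": [
    [0, 0, 0],
    [0, 0, 0],
    [0, 0, 0],
    [0, 0, 0],
    [0, 0, 0],
    [0, 0, 0],
    [0, 0, 0],
    [0, 0, 0]
  ]
}}

```text
clock: 14.3
position: [572.6, 43.0, 30.4]
orientation: [-0.484, -0.515, -0.485, 0.516]
contact_force: [-5.3, -0.0, 6.7]
grip_width: 58.0
```

```bash
python3 - <<'E'
from h import *
show()
E
```

```text
t 14.3 stage [ 9.  44.1 30.4] psi -1.571 F [-5.3 -0.   6.7] w 58.0 q [-0.08  0.71 -0.14  2.08  0.26  0.37 -2.06]
```

>>> {"method": "servo_tool", "body": {
  "grip": [0.1, 0.1, 0.1, 0.1, 0.1, 0.1, 0.1, 0.1],
  "translation": [
    [-0.2, 0, 0],
    [0, 1, 0],
    [0, 1, 0],
    [0, 1, 0],
    [0, 1, 0],
    [0, 0, 0],
    [0, 0, 0],
    [0, 0, 0]
  ],
  "rotation": [
    [0, 0, 0],
    [0, 0, 0],
    [0, 0, 0],
    [0, 0, 0],
    [0, 0, 0],
    [0, 0, 0],
    [0, 0, 0],
    [0, 0, 0]
  ]
}}

```text
clock: 15.3
position: [574.1, 43.0, 30.4]
orientation: [-0.483, -0.513, -0.486, 0.517]
contact_force: [-12.2, 0.5, 13.0]
grip_width: 58.4
```

```bash
python3 - <<'E'
from h import *
show()
E
```

```text
t 15.3 stage [10.5 44.2 30.4] psi -1.571 F [-12.2   0.5  13. ] w 58.4 q [-0.08  0.72 -0.14  2.07  0.25  0.38 -2.05]
```

```bash
python3 - <<'E'
from h import *
plan([(10.5,44.2,120,-1.571,3),(10,-24,120,0,9),(10,-24,45,0,4)],start=(10.5,44.2,30.4,-1.571))
E
```

```text
[[-29.9,0.0,-0.0],[-29.8,0.0,-0.0],[-29.9,0.0,-0.0],[-0.0,-0.1,7.6],[-0.0,-1.4,7.5],[-0.0,-2.6,7.1],[-0.0,-3.8,6.5],[-0.0,-4.9,5.8]] [[-0.0,0,0],[-0.0,0,0],[-0.0,0,0],[-0.175,0,0],[-0.174,0,0],[-0.175,0,0],[-0.174,0,0],[-0.175,0,0]]
[[-0.0,-5.8,4.8],[-0.0,-6.6,3.7],[-0.0,-7.2,2.6],[-0.0,-7.4,1.2],[18.8,-0.0,0.0],[18.7,-0.0,0.0],[18.8,-0.0,0.0],[18.7,-0.0,0.0]] [[-0.174,0,0],[-0.175,0,0],[-0.175,0,0],[-0.174,0,0],[-0.0,0,0],[-0.0,0,0],[-0.0,0,0],[-0.0,0,0]]
```

>>> {"method": "servo_tool", "body": {
  "grip": [0.7, 0.7, 0.7, 0.7, 0.7, 0.7, 0.7, 0.7],
  "translation": [
    [0, 0, 0],
    [0, 0, 0],
    [0, 0, 0],
    [0, 0, 0],
    [-10, 0, 0],
    [-20, 0, 0],
    [-30, 0, 0],
    [-30, 0, 0]
  ],
  "rotation": [
    [0, 0, 0],
    [0, 0, 0],
    [0, 0, 0],
    [0, 0, 0],
    [0, 0, 0],
    [0, 0, 0],
    [0, 0, 0],
    [0, 0, 0]
  ]
}}

```text
clock: 16.3
position: [577.5, 43.0, 121.9]
orientation: [0.485, 0.515, 0.484, -0.515]
contact_force: [0.3, -0.7, 0.2]
grip_width: 72.6
```

>>> {"method": "servo_tool", "body": {
  "grip": [0.0, 0.0, 0.0, 0.0, 0.0, 0.0, 0.0, 0.0],
  "translation": [
    [0, -2, 7.6],
    [0, -1.9, 7.5],
    [0, -2.6, 7.1],
    [0, -3.8, 6.5],
    [0, -4.9, 5.8],
    [0, -5.8, 4.8],
    [0, -6.6, 3.7],
    [0, -7.2, 2.6]
  ],
  "rotation": [
    [-0.175, 0, 0],
    [-0.174, 0, 0],
    [-0.175, 0, 0],
    [-0.174, 0, 0],
    [-0.175, 0, 0],
    [-0.174, 0, 0],
    [-0.175, 0, 0],
    [-0.175, 0, 0]
  ]
}}

```text
clock: 17.3
position: [571.1, -18.0, 121.2]
orientation: [0.703, 0.081, 0.702, -0.081]
contact_force: [-0.6, -0.5, 0.1]
grip_width: 42.4
```

>>> {"method": "servo_tool", "body": {
  "grip": [0.0, 0.0, 0.0, 0.0, 0.0, 0.0, 0.0, 0.0],
  "translation": [
    [0, -7.4, 1.2],
    [20, 0, 0],
    [20, 0, 0],
    [15, 0, 0],
    [10, 0, 0],
    [5, 0, 0],
    [0, 0, 0],
    [0, 0, 0]
  ],
  "rotation": [
    [-0.174, 0, 0],
    [0, 0, 0],
    [0, 0, 0],
    [0, 0, 0],
    [0, 0, 0],
    [0, 0, 0],
    [0, 0, 0],
    [0, 0, 0]
  ]
}}

```text
clock: 18.3
position: [570.7, -24.8, 50.9]
orientation: [0.707, 0.022, 0.707, -0.022]
contact_force: [0.5, -0.8, -0.2]
grip_width: 43.0
```

```bash
python3 - <<'E'
from h import *
from bench import grab_frame
show()
f=grab_frame("side"); cv2.imwrite("pics/s6.png",cv2.resize(f["image"][130:240,190:330,::-1],None,fx=5,fy=5,interpolation=cv2.INTER_CUBIC))
E
```

```text
t 18.3 stage [ 11.3 -23.7  50.9] psi -0.0 F [ 0.5 -0.8 -0.2] w 43.0 q [ 0.31  0.73 -0.55  2.06  0.74  0.55 -0.84]
```

View pics/s6.png

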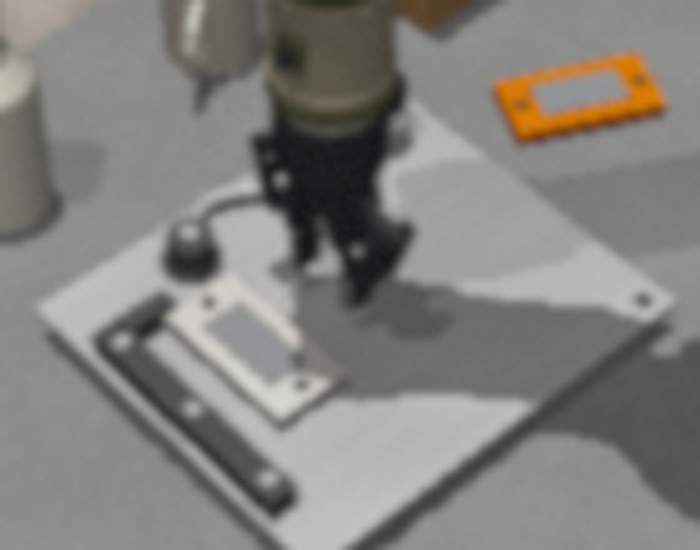

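>>> {"method": "servo_tool", "body": {
  "grip": [0.0, 0.0, 0.0, 0.0, 0.0, 0.0, 0.0, 0.0],
  "translation": [
    [9, 0, 0],
    [9, 0, 0],
    [0, 4, 0],
    [0, 6, 0],
    [0, 6, 0],
    [0, 6, 0],
    [0, 6, 0],
    [0, 6, 0]
  ],
  "rotation": [
    [0, 0, 0],
    [0, 0, 0],
    [0, 0, 0],
    [0, 0, 0],
    [0, 0, 0],
    [0, 0, 0],
    [0, 0, 0],
    [0, 0, 0]
  ]
}}

```text
clock: 19.35
position: [572.5, 8.8, 32.6]
orientation: [0.707, 0.021, 0.707, -0.022]
contact_force: [-0.3, -2.2, 2.0]
grip_width: 42.9
```

```bash
python3 - <<'E'
from h import *
show()
E
```

```text
t 19.35 stage [11.  10.  32.6] psi -0.001 F [-0.3 -2.2  2. ] w 42.9 q [ 0.23  0.76 -0.51  2.07  0.76  0.51 -0.92]
```

Pushing with ~2 N. Continue.

>>> {"method": "servo_tool", "body": {
  "grip": [0.0, 0.0, 0.0, 0.0, 0.0, 0.0, 0.0, 0.0],
  "translation": [
    [0, 4, 0],
    [0, 3, 0],
    [0, 3, 0],
    [0, 2, 0],
    [0, 2, 0],
    [0, 1, 0],
    [0, 1, 0],
    [0, 0, 0]
  ],
  "rotation": [
    [0, 0, 0],
    [0, 0, 0],
    [0, 0, 0],
    [0, 0, 0],
    [0, 0, 0],
    [0, 0, 0],
    [0, 0, 0],
    [0, 0, 0]
  ]
}}

```text
clock: 20.35
position: [573.5, 25.1, 32.4]
orientation: [0.707, 0.022, 0.707, -0.021]
contact_force: [0.1, -1.1, 0.7]
grip_width: 42.6
```

```bash
python3 - <<'E'
from h import *
show()
E
```

```text
t 20.35 stage [11.  26.4 32.4] psi -0.0 F [ 0.1 -1.1  0.7] w 42.6 q [ 0.2   0.76 -0.51  2.06  0.76  0.51 -0.94]
```

>>> {"method": "servo_tool", "body": {
  "grip": [0.0, 0.0, 0.0, 0.0, 0.0, 0.0, 0.0, 0.0],
  "translation": [
    [0, 1, 0],
    [0, 1, 0],
    [0, 1, 0],
    [0, 1, 0],
    [0, 1, 0],
    [0, 1, 0],
    [0, 0, 0],
    [0, 0, 0]
  ],
  "rotation": [
    [0, 0, 0],
    [0, 0, 0],
    [0, 0, 0],
    [0, 0, 0],
    [0, 0, 0],
    [0, 0, 0],
    [0, 0, 0],
    [0, 0, 0]
  ]
}}

```text
clock: 21.35
position: [573.6, 29.6, 32.4]
orientation: [0.706, 0.021, 0.707, -0.023]
contact_force: [0.0, -5.6, 2.9]
grip_width: 42.5
```

```bash
python3 - <<'E'
from h import *
show()
E
```

```text
t 21.35 stage [10.8 30.8 32.4] psi -0.001 F [ 0.  -5.6  2.9] w 42.5 q [ 0.19  0.76 -0.51  2.06  0.76  0.52 -0.95]
```

>>> {"method": "servo_tool", "body": {
  "grip": [0.0, 0.0, 0.0, 0.0, 0.0, 0.0, 0.0, 0.0],
  "translation": [
    [0, 1, 0],
    [0, 1, 0],
    [0, 1, 0],
    [0, 1, 0],
    [0, 0, 0],
    [0, 0, 0],
    [0, 0, 0],
    [0, 0, 0]
  ],
  "rotation": [
    [0, 0, 0],
    [0, 0, 0],
    [0, 0, 0],
    [0, 0, 0],
    [0, 0, 0],
    [0, 0, 0],
    [0, 0, 0],
    [0, 0, 0]
  ]
}}

```text
clock: 22.35
position: [573.5, 29.7, 32.4]
orientation: [0.706, 0.02, 0.707, -0.025]
contact_force: [-1.6, -16.5, 7.2]
grip_width: 43.1
```

```bash
python3 - <<'E'
from h import *
show()
E
```

```text
t 22.35 stage [10.8 30.9 32.4] psi -0.004 F [ -1.6 -16.5   7.2] w 43.1 q [ 0.18  0.76 -0.51  2.06  0.76  0.52 -0.95]
```

```bash
python3 - <<'E'
from h import *
plan([(-95,72,70,0,5),(-95,72,36,0,3)],start=(10.8,10,70,0))
E
```

```text
[[-0.0,12.4,-21.2],[-0.0,12.4,-21.1],[-0.0,12.4,-21.2],[-0.0,12.4,-21.1],[-0.0,12.4,-21.2],[11.3,0.0,0.0],[11.4,0.0,0.0],[11.3,0.0,0.0]] [[-0.0,0,0],[-0.0,0,0],[-0.0,0,0],[-0.0,0,0],[-0.0,0,0],[-0.0,0,0],[-0.0,0,0],[-0.0,0,0]]
```

>>> {"method": "servo_tool", "body": {
  "grip": [0.0, 0.0, 0.0, 0.0, 0.0, -1, -1, -1],
  "translation": [
    [0, -5, 0],
    [0, -10, 0],
    [0, -10, 0],
    [-20, 0, 0],
    [-20, 0, 0],
    [0, 0, -20],
    [0, 0, -20],
    [0, 0, -20]
  ],
  "rotation": [
    [0, 0, 0],
    [0, 0, 0],
    [0, 0, 0],
    [0, 0, 0],
    [0, 0, 0],
    [0, 0, 0],
    [0, 0, 0],
    [0, 0, 0]
  ]
}}

```text
clock: 23.35
position: [512.1, 13.5, 72.5]
orientation: [0.707, 0.022, 0.707, -0.021]
contact_force: [0.1, -0.8, -0.2]
grip_width: 0.3
```

```bash
python3 - <<'E'
from h import *
show()
plan([(-95,68,72,0,4),(-95,68,37,0,4)])
E
```

```text
t 23.35 stage [-49.6  11.   72.5] psi -0.0 F [ 0.1 -0.8 -0.2] w 0.3 q [ 0.24  0.65 -0.55  2.19  0.74  0.49 -0.95]
[[0.1,14.2,-11.4],[0.1,14.2,-11.3],[0.1,14.3,-11.4],[0.2,14.2,-11.3],[8.7,0.0,-0.0],[8.8,0.0,-0.0],[8.7,0.0,-0.0],[8.8,0.0,-0.0]] [[-0.0,0,0],[-0.0,0,0],[-0.0,0,0],[-0.0,0,0],[-0.0,0,0],[-0.0,0,0],[-0.0,0,0],[-0.0,0,0]]
```

>>> {"method": "servo_tool", "body": {
  "grip": [-1, -1, -1, -1, -1, -1, -1, -1],
  "translation": [
    [0, 14.2, -11.4],
    [0, 14.2, -11.3],
    [0, 14.3, -11.4],
    [0, 14.2, -11.3],
    [8.7, 0, 0],
    [8.8, 0, 0],
    [8.7, 0, 0],
    [8.8, 0, 0]
  ],
  "rotation": [
    [0, 0, 0],
    [0, 0, 0],
    [0, 0, 0],
    [0, 0, 0],
    [0, 0, 0],
    [0, 0, 0],
    [0, 0, 0],
    [0, 0, 0]
  ]
}}

```text
clock: 24.35
position: [471.0, 72.7, 36.6]
orientation: [0.707, 0.022, 0.707, -0.022]
contact_force: [0.4, -0.4, 0.3]
grip_width: -0.1
```

>>> {"method": "servo_tool", "body": {
  "grip": [-1, -1, -1, -1, -1, -1, -1, -1],
  "translation": [
    [0, 0, 5],
    [0, 0, 5],
    [0, 0, 4],
    [0, 0, 3],
    [0, 0, 3],
    [0, 0, 2],
    [0, 0, 2],
    [0, 0, 0]
  ],
  "rotation": [
    [0, 0, 0],
    [0, 0, 0],
    [0, 0, 0],
    [0, 0, 0],
    [0, 0, 0],
    [0, 0, 0],
    [0, 0, 0],
    [0, 0, 0]
  ]
}}

```text
clock: 25.35
position: [494.9, 71.8, 37.5]
orientation: [0.707, 0.022, 0.707, -0.022]
contact_force: [0.1, 0.1, 0.6]
grip_width: 0.2
```

```bash
python3 - <<'E'
from h import *
show()
E
```

```text
t 25.35 stage [-70.3  68.1  37.5] psi -0.0 F [0.1 0.1 0.6] w 0.2 q [ 0.05  0.69 -0.44  2.23  0.83  0.38 -1.15]
```

>>> {"method": "servo_tool", "body": {
  "grip": [-1, -1, -1, -1, -1, -1, -1, -1],
  "translation": [
    [0, 0, 1.5],
    [0, 0, 1.5],
    [0, 0, 1.5],
    [0, 0, 1.5],
    [0, 0, 1],
    [0, 0, 1],
    [0, 0, 0],
    [0, 0, 0]
  ],
  "rotation": [
    [0, 0, 0],
    [0, 0, 0],
    [0, 0, 0],
    [0, 0, 0],
    [0, 0, 0],
    [0, 0, 0],
    [0, 0, 0],
    [0, 0, 0]
  ]
}}

```text
clock: 26.35
position: [502.7, 71.3, 37.4]
orientation: [0.707, 0.022, 0.707, -0.022]
contact_force: [-0.9, -0.0, 1.0]
grip_width: 0.2
```

```bash
python3 - <<'E'
from h import *
show()
E
```

```text
t 26.35 stage [-62.4  68.1  37.4] psi -0.0 F [-0.9 -0.   1. ] w 0.2 q [ 0.06  0.7  -0.46  2.22  0.82  0.4  -1.13]
```

>>> {"method": "servo_tool", "body": {
  "grip": [-1, -1, -1, -1, -1, -1, -1, -1],
  "translation": [
    [0, 0, 1],
    [0, 0, 1],
    [0, 0, 1],
    [0, 0, 1],
    [0, 0, 1],
    [0, 0, 1],
    [0, 0, 0],
    [0, 0, 0]
  ],
  "rotation": [
    [0, 0, 0],
    [0, 0, 0],
    [0, 0, 0],
    [0, 0, 0],
    [0, 0, 0],
    [0, 0, 0],
    [0, 0, 0],
    [0, 0, 0]
  ]
}}

```text
clock: 27.35
position: [508.3, 70.8, 37.5]
orientation: [0.707, 0.021, 0.707, -0.022]
contact_force: [-3.8, 0.6, 5.7]
grip_width: -0.0
```

```bash
python3 - <<'E'
from h import *
show()
E
```

```text
t 27.35 stage [-56.9  68.   37.5] psi -0.0 F [-3.8  0.6  5.7] w -0.0 q [ 0.07  0.7  -0.46  2.2   0.81  0.41 -1.12]
```

>>> {"method": "servo_tool", "body": {
  "grip": [-1, -1, -1, -1, -1, -1, -1, -1],
  "translation": [
    [0, 0, 1],
    [0, 0, 1],
    [0, 0, 1],
    [0, 0, 0],
    [0, 0, 0],
    [0, 0, 0],
    [0, 0, 0],
    [0, 0, 0]
  ],
  "rotation": [
    [0, 0, 0],
    [0, 0, 0],
    [0, 0, 0],
    [0, 0, 0],
    [0, 0, 0],
    [0, 0, 0],
    [0, 0, 0],
    [0, 0, 0]
  ]
}}

```text
clock: 28.35
position: [510.3, 70.7, 37.5]
orientation: [0.706, 0.021, 0.707, -0.022]
contact_force: [-7.1, -0.5, 9.7]
grip_width: 0.1
```

```bash
python3 - <<'E'
from h import *
show()
E
```

```text
t 28.35 stage [-54.9  68.   37.5] psi 0.0 F [-7.1 -0.5  9.7] w 0.1 q [ 0.07  0.7  -0.47  2.2   0.8   0.42 -1.12]
```

>>> {"method": "servo_tool", "body": {
  "grip": [-1, -1, -1, -1, -1, -1, -1, -1],
  "translation": [
    [0, 0, 1],
    [0, 0, 1],
    [0, 0, 0],
    [0, 0, 0],
    [0, 0, 0],
    [0, 0, 0],
    [0, 0, 0],
    [0, 0, 0]
  ],
  "rotation": [
    [0, 0, 0],
    [0, 0, 0],
    [0, 0, 0],
    [0, 0, 0],
    [0, 0, 0],
    [0, 0, 0],
    [0, 0, 0],
    [0, 0, 0]
  ]
}}

```text
clock: 29.35
position: [510.4, 70.7, 37.5]
orientation: [0.705, 0.021, 0.708, -0.022]
contact_force: [-13.2, 1.9, 13.1]
grip_width: 0.0
```

```bash
python3 - <<'E'
from h import *
show()
from bench import grab_frame
for n in("side","top"):
    f=grab_frame(n); pickle.dump(f,open(f"pics/{n}7.pkl","wb"))
im=pickle.load(open("pics/side7.pkl","rb"))["image"]
cv2.imwrite("pics/s7.png",cv2.resize(im[150:240,190:290,::-1],None,fx=6.5,fy=6.5,interpolation=cv2.INTER_CUBIC))
E
```

```text
t 29.35 stage [-54.7  68.   37.5] psi 0.001 F [-13.2   1.9  13.1] w 0.0 q [ 0.08  0.71 -0.47  2.19  0.8   0.42 -1.11]
```

View pics/s7.png

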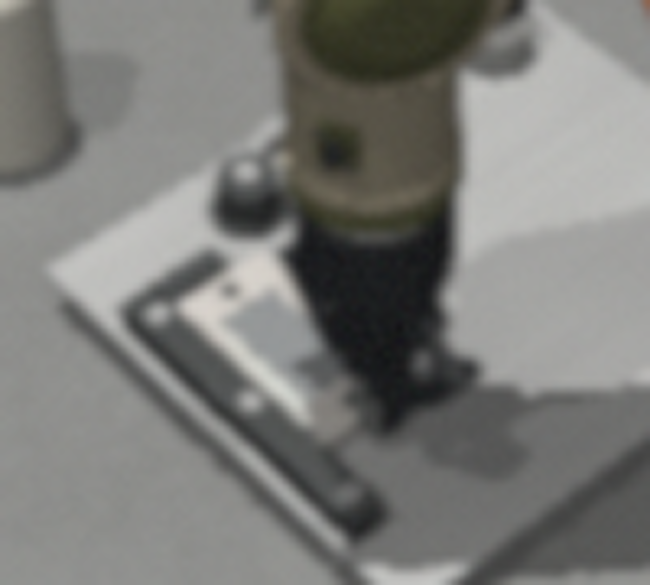

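```bash
python3 - <<'E'
from h import *
x,y=post(2.15)
plan([(-72,68,37.5,0,2),(-72,68,135,0,3),(x,y,135,.1,6),(x,y,62,.1,3)]+[(x,y,62,.1,1)]*2,start=(-52,68,37.5,0))
w=[]
for i in range(1,19):
    a=2.15-1.85*i/18; psi=np.clip(-2.02+a,-1.54,.1); L=-15*np.clip(i/2,0,1)*np.clip((a-.3)/.6,0,1)
    px,py=post(a)+L*np.array([np.cos(psi),np.sin(psi)]); w.append((px,py,62,psi,1))
w+=[w[-1]]*6
print(); plan(w,start=(x,y,62,.1))
E
```

```text
[[-0.0,0.0,-10.0],[-0.0,0.0,-10.0],[-32.5,0.0,0.0],[-32.5,0.0,0.0],[-32.5,0.0,0.0],[-0.0,-21.2,31.2],[-0.0,-21.8,30.8],[-0.0,-22.3,30.5]] [[-0.0,0,0],[-0.0,0,0],[-0.0,0,0],[-0.0,0,0],[-0.0,0,0],[-0.017,0,0],[-0.017,0,0],[-0.016,0,0]]
[[-0.0,-22.7,30.1],[-0.0,-23.3,29.7],[-0.0,-23.7,29.3],[24.3,-0.0,0.0],[24.4,-0.0,0.0],[24.3,-0.0,0.0],[0.0,-0.0,0.0],[0.0,-0.0,0.0]] [[-0.017,0,0],[-0.016,0,0],[-0.017,0,0],[-0.0,0,0],[-0.0,0,0],[-0.0,0,0],[-0.0,0,0],[-0.0,0,0]]

[[-0.0,0.7,-15.7],[-0.0,2.0,-15.6],[-0.0,2.0,-8.2],[-0.0,2.0,-8.1],[-0.0,2.0,-8.1],[-0.0,1.9,-8.1],[-0.0,2.0,-8.2],[-0.0,2.0,-8.1]] [[0.073,0,0],[0.103,0,0],[0.102,0,0],[0.103,0,0],[0.103,0,0],[0.103,0,0],[0.102,0,0],[0.103,0,0]]
[[-0.0,2.0,-8.1],[-0.0,2.0,-8.1],[-0.0,1.9,-8.2],[-0.0,2.0,-8.1],[-0.0,1.8,-6.0],[-0.0,1.5,-5.6],[-0.0,1.2,-5.6],[-0.0,1.0,-5.6]] [[0.103,0,0],[0.103,0,0],[0.103,0,0],[0.102,0,0],[0.103,0,0],[0.103,0,0],[0.103,0,0],[0.102,0,0]]
[[-0.0,0.5,-5.6],[-0.0,1.1,-5.6],[-0.0,-0.0,0.0],[-0.0,-0.0,0.0],[-0.0,-0.0,0.0],[-0.0,-0.0,0.0],[-0.0,-0.0,0.0],[-0.0,-0.0,0.0]] [[0.026,0,0],[-0.0,0,0],[-0.0,0,0],[-0.0,0,0],[-0.0,0,0],[-0.0,0,0],[-0.0,0,0],[-0.0,0,0]]
```

>>> {"method": "servo_tool", "body": {
  "grip": [-1, -1, -1, -1, 0.1, 0.1, 0.1, 0.1],
  "translation": [
    [0, 0, -10],
    [0, 0, -10],
    [-32.5, 0, 0],
    [-32.5, 0, 0],
    [-32.5, 0, 0],
    [0, -21.2, 31.2],
    [0, -21.8, 30.8],
    [0, -22.3, 30.5]
  ],
  "rotation": [
    [0, 0, 0],
    [0, 0, 0],
    [0, 0, 0],
    [0, 0, 0],
    [0, 0, 0],
    [-0.017, 0, 0],
    [-0.017, 0, 0],
    [-0.016, 0, 0]
  ]
}}

```text
clock: 30.45
position: [584.2, 1.5, 135.0]
orientation: [0.707, 0.004, 0.707, -0.004]
contact_force: [0.5, 0.4, 1.5]
grip_width: 47.3
```

>>> {"method": "servo_tool", "body": {
  "grip": [0.1, 0.1, 0.1, 0.1, 0.1, 0.1, 0.1, 0.1],
  "translation": [
    [0, -22.7, 30.1],
    [0, -23.3, 29.7],
    [0, -23.7, 29.3],
    [0, 0, 0],
    [0, 0, 0],
    [0, 0, 0],
    [0, 0, 0],
    [0, 0, 0]
  ],
  "rotation": [
    [-0.017, 0, 0],
    [-0.016, 0, 0],
    [-0.017, 0, 0],
    [0, 0, 0],
    [0, 0, 0],
    [0, 0, 0],
    [0, 0, 0],
    [0, 0, 0]
  ]
}}

```text
clock: 31.45
position: [672.7, -66.4, 135.1]
orientation: [0.707, -0.014, 0.707, 0.014]
contact_force: [-0.2, 0.1, 0.1]
grip_width: 47.2
```

```bash
python3 - <<'E'
from h import *
show(); print(post(2.15))
from bench import grab_frame
T=np.load("T.npy")
ims=[]
for n in("side","top"):
    f=grab_frame(n); c=proj(f,s2w(T,[[60,10,50]]))[0].astype(int)
    ims.append(cv2.resize(f["image"][c[1]-50:c[1]+50,c[0]-65:c[0]+65,::-1],None,fx=3,fy=3,interpolation=cv2.INTER_CUBIC))
cv2.imwrite("pics/p8.png",np.hstack(ims))
E
```

```text
t 31.45 stage [115.6 -58.9 135.1] psi 0.1 F [-0.2  0.1  0.1] w 47.2 q [ 0.44  0.74 -0.69  1.77  0.61  0.86 -0.49]
[115.18119624 -59.34950058]
```

View pics/p8.png

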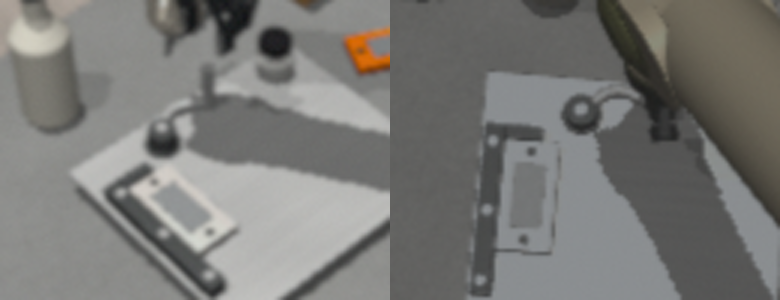

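>>> {"method": "servo_tool", "body": {
  "grip": [0.1, 0.1, 0.1, 0.1, 0.1, 0.1, 0.1, 0.1],
  "translation": [
    [15, 0, 0],
    [20, 0, 0],
    [20, 0, 0],
    [18, 0, 0],
    [0, 0, 0],
    [0, 0.7, -15.7],
    [0, 2, -15.6],
    [0, 2, -8.2]
  ],
  "rotation": [
    [0, 0, 0],
    [0, 0, 0],
    [0, 0, 0],
    [0, 0, 0],
    [0, 0, 0],
    [0.073, 0, 0],
    [0.103, 0, 0],
    [0.102, 0, 0]
  ]
}}

```text
clock: 32.55
position: [635.5, -61.6, 62.6]
orientation: [0.703, 0.086, 0.7, -0.086]
contact_force: [6.8, -1.5, -5.0]
grip_width: 46.7
```

```bash
python3 - <<'E'
from h import *
show()
E
```

```text
t 32.55 stage [ 78.2 -56.4  62.6] psi -0.182 F [ 6.8 -1.5 -5. ] w 46.7 q [ 0.36  0.77 -0.55  1.9   0.64  0.65 -0.83]
```

Force 7 N opposes as expected from the spring. Continue the arc.

>>> {"method": "servo_tool", "body": {
  "grip": [0.1, 0.1, 0.1, 0.1, 0.1, 0.1, 0.1, 0.1],
  "translation": [
    [0, 2, -8.1],
    [0, 2, -8.1],
    [0, 1.9, -8.1],
    [0, 2, -8.2],
    [0, 2, -8.1],
    [0, 2, -8.1],
    [0, 2, -8.1],
    [0, 1.9, -8.2]
  ],
  "rotation": [
    [0.103, 0, 0],
    [0.103, 0, 0],
    [0.103, 0, 0],
    [0.102, 0, 0],
    [0.103, 0, 0],
    [0.103, 0, 0],
    [0.103, 0, 0],
    [0.103, 0, 0]
  ]
}}

```text
clock: 33.55
position: [590.5, -12.8, 62.6]
orientation: [0.609, 0.359, 0.609, -0.359]
contact_force: [-0.3, -0.6, -0.2]
grip_width: 46.9
```

>>> {"method": "servo_tool", "body": {
  "grip": [0.1, 0.1, 0.1, 0.1, 0.1, 0.1, 0.1, 0.1],
  "translation": [
    [0, 2, -8.1],
    [0, 1.8, -6],
    [0, 1.5, -5.6],
    [0, 1.2, -5.6],
    [0, 1, -5.6],
    [0, 0.5, -5.6],
    [0, 1.1, -5.6],
    [0, 0, 0]
  ],
  "rotation": [
    [0.102, 0, 0],
    [0.103, 0, 0],
    [0.103, 0, 0],
    [0.103, 0, 0],
    [0.102, 0, 0],
    [0.026, 0, 0],
    [0, 0, 0],
    [0, 0, 0]
  ]
}}

```text
clock: 34.55
position: [589.6, 30.6, 62.1]
orientation: [0.493, 0.507, 0.493, -0.507]
contact_force: [0.6, 0.2, 0.5]
grip_width: 47.0
```

```bash
python3 - <<'E'
from h import *
show();print(post(.3))
E
```

```text
t 34.55 stage [26.8 32.8 62.1] psi -1.538 F [0.6 0.2 0.5] w 47.0 q [-0.04  0.67 -0.16  2.03  0.23  0.45 -1.97]
[25.91745433 32.08101697]
```

>>> {"method": "servo_tool", "body": {
  "grip": [0.1, 0.1, 0.1, 0.1, 0.1, 0.1, 0.1, 0.1],
  "translation": [
    [-15, 0, 0],
    [-30, 0, 0],
    [-50, 0, 0],
    [-60, 0, 0],
    [-60, 0, 0],
    [0, 0, 60],
    [0, 0, 60],
    [0, 0, 60]
  ],
  "rotation": [
    [0, 0, 0],
    [0, 0, 0],
    [0, 0, 0],
    [0, 0, 0],
    [0, 0, 0],
    [0, 0, 0],
    [0, 0, 0],
    [0, 0, 0]
  ]
}}

```text
clock: 35.55
position: [583.4, -152.0, 278.5]
orientation: [0.493, 0.508, 0.492, -0.507]
contact_force: [0.0, -0.1, -0.5]
grip_width: 47.1
```

>>> {"method": "servo_tool", "body": {
  "grip": [0.1, 0.1, 0.1, 0.1, 0.1, 0.1, 0.1, 0.1],
  "translation": [
    [0, 0, 40],
    [0, 0, 40],
    [0, 0, 40],
    [0, 0, 20],
    [0, 0, 0],
    [0, 0, 0],
    [0, 0, 0],
    [0, 0, 0]
  ],
  "rotation": [
    [0, 0, 0],
    [0, 0, 0],
    [0, 0, 0],
    [0, 0, 0],
    [0, 0, 0],
    [0, 0, 0],
    [0, 0, 0],
    [0, 0, 0]
  ]
}}

```text
clock: 36.55
position: [580.0, -288.6, 277.1]
orientation: [0.493, 0.507, 0.493, -0.507]
contact_force: [-0.0, -0.9, 0.1]
grip_width: 47.2
```

```bash
python3 - <<'E'
from h import *
show()
from bench import grab_frame
T=np.load("T.npy")
ims=[]
for n in("side","top"):
    f=grab_frame(n); c=proj(f,s2w(T,[[40,30,50]]))[0].astype(int)
    ims.append(cv2.resize(f["image"][c[1]-50:c[1]+55,c[0]-50:c[0]+50,::-1],None,fx=4,fy=4,interpolation=cv2.INTER_CUBIC))
cv2.imwrite("pics/p9.png",np.hstack(ims))
E
```

```text
t 36.55 stage [  36.6 -286.4  277.1] psi -1.539 F [-0.  -0.9  0.1] w 47.2 q [ 0.5   0.47 -0.19  1.73  0.1   0.96 -1.33]
```

View pics/p9.png

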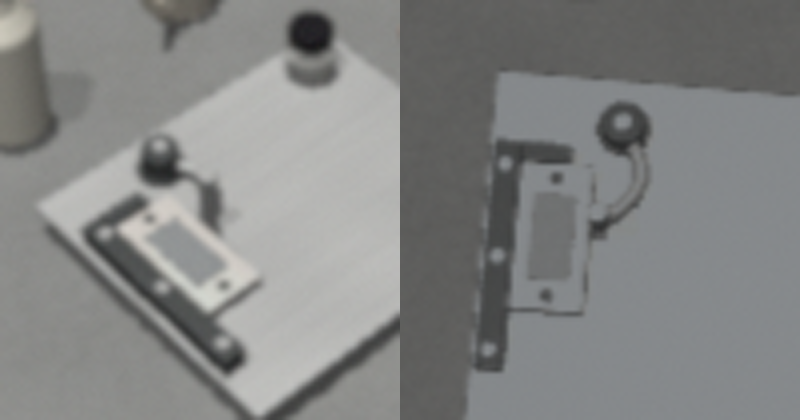

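```bash
python3 -c "
from bench import order; print(order.hand_in())"
```

```text
the job is handed in; nothing more can be done
None
```

The plate is clamped in the stage and the job is handed in, at about 36.6 s on the robot's clock; no verdict was reported.

- **Opening the arm:** I drew the arm open by its post between loosely open fingers until it stayed open by itself. I then gripped the aluminium plate across its width and slid it flat to the end stop.
- **Seating the plate:** I pushed the plate's long side onto the fixed edge, where it stalled at about 16 N. I then pushed its end against the stop, where it stalled at about 13 N. Pictures from both cameras showed it flush.
- **Closing the arm:** I swung the arm back past its dead point and let it spring onto the plate, then moved the gripper clear.

**Last checks:** The final side and top pictures show the post resting on the free long side, the plate flush with the edge and end stop, and the jar in place. The tool read no contact force. The hand tools were outside that last crop; I never worked near them.

**Doubts:**
- While sliding the gripped plate, the vertical force read about -3 N for roughly a second. The gripper may have carried most of the plate's weight, so the plate could have lifted by up to a millimetre; I lowered it again straight away.
- The side camera disagreed with the stage position I took from the top camera by a few millimetres, so the final seating relied on contact force rather than on the pictures.

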